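# Start the cord winder

### The job

Get the cord winder running: push its raised spool guard fully shut, then press the white-dot end of the black power rocker fully down, and then press the green start button all the way in and let it spring back. Leave the red stop button alone, do not press green before the guard is shut and the power is on, and do not move the spool, jar, shears or glue gun lying around the machine.

Things in the scene. Friction and masses are not known exactly. Their poses are not given: they have to be found in the camera images.
- winder: Fixed teal cord winder, 170 (x) by 340 (y) by 75 mm high, black motor out 59 mm on its +y side. Origin: underside centre of the block. +x is away from the robot. Deck (z = 75 mm, y -170 to +55) has modules at x = 0, y = -135, -70, -5 mm in any order: green button, red button, black rocker, turned with the winder within 3 deg. The spool well under the guard is at y = +55 to +155 mm.
- guard (a joint): Angle of the guard, a clear lid in an orange frame, 140 (winder x) by 120 mm (y), 6 mm thick, hinged near the winder's +y edge. 0 = shut, level, top 82 mm above the table; starts raised 0.45 to 0.85 rad, free (-y) edge up to 175 mm above the table. It stays where left; 2 to 4 N straight down on its upper face, 60 mm from the hinge, keeps it moving until shut.
- guard_hinge (a point): Middle of the guard's hinge line, fixed to the winder at (0, +165, 79) mm in the winder's frame; x along the hinge. The guard reaches from here 120 mm towards the winder's -y.
- guard_pad (a point): Centre of the orange 36 mm square pad in the middle of the guard's upper face, 60 mm from the hinge line; moves with the guard.
- power (a joint): Angle of the power rocker. -0.15 = off (dot end up), +0.15 = fully on (dot end down); grows as the dot end goes down. No spring: it stays where it is left; about 2 N at the dot turns it.
- power_dot (a point): White dot, 12 mm wide, on top of the rocker's +x half, 21 mm from the pivot: the place to press. Rocker black, 67 mm long (x), 30 mm wide (y), in a white frame 78 x 46 mm, a shallow V seen from the side; fully on, the dot half is level and the dot about 97 mm above the table (off: 104, rocker end 108 mm).
- power_pivot (a point): Middle of the rocker's pivot line (along y), 94 mm above the table; its x axis points towards the dot end.
- start (a joint): Travel of the green start button, 0 = out, 0.006 m = fully in. It springs back; fully in takes 5 N.
- start_top (a point): Centre of the top of the green start button's round cap, 32 mm across, in a black round housing 48 mm across; top about 97 mm above the table when out. Pressed straight down.
- stop (a joint): Travel of the red stop button, same kind as the green one. Must not be pressed.
- stop_top (a point): Centre of the top of the red stop button's cap, 32 mm across, in a black housing like the green one's.
- spool: Loose white spool of grey cord standing on the table near the winder, 64 mm across, 65 mm high; origin at the centre of its underside. Leave it.
- jar: Loose amber jar with a white lid, 56 mm across, 75 mm high; origin at the centre of its underside. Leave it.
- shears: Loose shears lying on the table, about 175 mm long, 11 mm high, steel blades towards +x and two black finger loops; origin under the pivot. Leave them.
- gluegun: Loose dark grey-blue glue gun with yellow nozzle and trigger, lying on its side, 145 mm long, 115 mm wide, 34 mm high; origin below the barrel, nozzle towards its +x. Leave it.

How it is judged (in metres and radians):
On the way, in this order (a step that is already met when the one before it is completed fails the run):
1. the guard is shut (within 0.05 rad) (value of joint guard below 0.05 rad), for 0.1 s.
2. with the guard shut, the rocker is on (above 0.10 rad) (value of joint power above 0.1 rad and value of joint guard below 0.05 rad), for 0.1 s.
3. with guard shut and power on, the green button is pressed in by more than 4 mm (all of step 2 and value of joint start above 0.004 m), for 0.05 s.
At the end, for the whole second after the job is handed in: Guard shut (below 0.05 rad), power rocker on (above 0.10 rad), green and red buttons out (within 1.5 mm), and spool, jar, shears and glue gun within 15 mm of where they were (all of step 2 and value of joint each of start, stop below 0.0015 m and distance of each of spool, jar, shears, gluegun from where it was at the start of the episode below 0.015 m); the robot touches nothing.
It fails at once if the red stop button is pressed by more than 2 mm (value of joint stop above 0.002 m).
It fails at once if the green button is pressed by more than 2 mm while the guard is not shut or the power is off (value of joint start above 0.002 m and (not (value of joint power above 0.1 rad) or not (value of joint guard below 0.05 rad))).
It fails at once if a bystander is moved, lifted or carried more than 15 mm from its place (distance of any of spool, jar, shears, gluegun from where it was at the start of the episode above 0.015 m).
It also fails if it takes over 48 s, if anything falls off the work surface, if the arm or the gripper's body presses on something with over 40 N, if the wrist force passes 120 N, or if a joint passes its speed limit or range.

### The arm

A 6-joint arm with a two-finger parallel gripper is mounted at the origin on the work surface. World frame = base frame: x ahead of the robot, y to its left, z up, the work surface at z = 0. Lengths are in mm, angles in rad, forces in N, time in s.
With the tool pointing down it reaches from about 400 to 925 mm from the base axis. Payload 12.5 kg.
Tool frame: the origin (TCP) lies at the very end of the fingers, on their centre line; the grasp point (between the pads) lies 19 mm behind it (env.grasp_offset is the distance from the TCP to the grasp point, in mm); z points along the fingers, y is the direction in which the jaws open and shut (so a half turn about z gives the same grasp; the last joint's range is limited). The gripper opens to 95 mm and grips with 3 to 60 N. Pads are 20 mm wide; open, the fingers measure 119 mm over their backs; the gripper's body (75 mm by 180 mm) begins 59 mm behind the grasp point.
Start: joints at [0.996, 0.491, 1.559, -0, 1.092, -0.106], TCP at [282.372, 557.595, 214.661] pointing down, gripper open.
Joint ranges: [-3.1, 3.1], [-0.84, 2.19], [0.05, 2.79], [-1.13, 4.28], [0.06, 2.93], [-2.69, 2.69]. Speed limits (rad/s): [2.22, 2.22, 2.79, 3.14, 3.14, 3.14].

### API

Orientations are given as [roll, pitch, yaw] about the fixed x, y, z axes, in that order (R = Rz(yaw) Ry(pitch) Rx(roll)).
In Python, from cell import env gives the robot as it stands. The module is installed in compiled form; this text tells all that it offers.
- The arm moves only by the shell command python3 -m pendant 'ROWS'. ROWS is JSON, one flat list of numbers, 5 for each row, row after row: the shift along the tool's x, y, z as a fraction of full scale, then the turn about the tool's z as a fraction of full scale, then the gripper's target within -1 to 1 (shut at 1, half-way at 0, fully open at -1). In form: [x, y, z, turn, grip, x, y, z, turn, grip, ...]. A call has 1 to 10 rows; each row shifts and turns the commanded pose from where the row before left it, along the tool's axes as they then stand; what a row does not reach is not made up. Full scale, the value 1, is 0.4 m for a shift and 180 degrees for a turn. A row lasts 1/8 s, in which the tool goes at most 62.5 mm and 10.7 degrees, less where a joint would pass 70% of its speed; a pose out of reach is approached as far as the arm can. A call with a number of a shift or a turn outside -1 to 1 is refused whole. A call with a gripper value outside its range is refused whole. The fingers move at their own pace and stop on an object; the grip force is fixed at half the most. Time passes only in rows, so rows that do not move let the fingers close. It gives the time, the measured TCP pose, the force and the opening at its end, in the units of the state.
- env.state(): the state, without advancing time (a new reading comes with each control period).
- env.read_camera(name): name is "scene" or "top"; returns the picture (384x512x3 uint8, red, green, blue); there is no depth.
- env.camera_model(name): a dict with "fx", "fy", "cx", "cy" (pixels), "view" (4x4, takes a point from world to camera coordinates). Camera axes: x right, y down, z forward; pixel columns grow to the right and rows downward; lengths in mm; the calibration is good to about 2 mm. A picture is of the moment at which its call begins. camera_model takes no time and is no camera call.
- env.job_done(): hands the job in, once; it reports no verdict.
Trained networks look in the newest picture that a camera, given by its name, has taken for a name from the list of things; names that differ only in an ending like _2 or _b are one class to them, and where a whole thing is asked for, a point or a joint stands for the part that bears it (a point fixed in the world has none). Each returns a list of dicts, best first, with "confidence" (0 to 1); they miss things now and then, are a little off and sometimes report something else, mostly with a low value. They report only what shows in the picture. A call takes as long as a camera call.
- env.masks_of(thing, camera): "region" (384x512 bool, what is visible of it).
- env.landmark_of(thing, camera): "xyz" ([x, y, z] in mm, in world coordinates, good to about 4 mm: a listed point, or the origin of a listed thing).
The state is a dict: "t": time; "joints": joint angles; "qvel": joint speeds; "tau": joint torques, N m; "eef_pos": TCP position; "tcp_rot": TCP orientation; "ft_force": force on the tool from outside, world axes, zero at the start; "moment": the same for the moment, N m; "opening": opening from 0.0 (shut) to 1.0 (fully open).
Only numpy, scipy, OpenCV 4.12 (cv2) and the standard library are available. Lean on these libraries where they do the work, as an engineer would, in place of code of your own. Each camera call takes 0.05 s, during which the arm holds its last target.

## Working session

There is one attempt and no reset: what is moved stays moved. The work goes in short steps, Python scripts to look and compute and a shell command to move; the robot and the scene stay as the last step left them, time stands still between calls to the robot, and variables do not carry over. Pictures are saved under pics/ and viewed, and the job is handed in when it is done.

```bash
mkdir -p pics
python3 - <<'E'
from cell import env
import cv2,numpy as np
for c in("scene","top"):
    im=env.read_camera(c); cv2.imwrite(f"pics/{c}0.png",im[:,:,::-1])
    for n in ["winder","guard_hinge","guard_pad","power_dot","power_pivot","start_top","stop_top","spool","jar","shears","gluegun"]:
        try:
            r=env.landmark_of(n,c); print(c,n,[(np.round(d["xyz"]).tolist(),round(d["confidence"],2)) for d in r[:2]])
        except Exception as e: print(c,n,e)
s=env.state();print(s["t"],s["eef_pos"],s["tcp_rot"],s["opening"],s["ft_force"])
E
```

```text
scene winder [([521.0, -73.0, -4.0], 0.72), ([364.0, 30.0, -1.0], 0.37)]
scene guard_hinge [([484.0, 95.0, 82.0], 0.64), ([527.0, -74.0, 98.0], 0.38)]
scene guard_pad [([499.0, 54.0, 125.0], 0.85), ([420.0, -204.0, 2.0], 0.67)]
scene power_dot [([722.0, -178.0, -7.0], 0.68), ([570.0, -194.0, 105.0], 0.63)]
scene power_pivot [([547.0, -200.0, 94.0], 0.61)]
scene start_top [([531.0, -142.0, 100.0], 0.62)]
scene stop_top [([645.0, 50.0, 3.0], 0.63), ([525.0, -76.0, 96.0], 0.5)]
scene spool [([423.0, -207.0, 1.0], 0.57), ([552.0, -201.0, 94.0], 0.23)]
scene jar [([363.0, 31.0, 0.0], 0.62)]
scene shears [([720.0, -176.0, -4.0], 0.71), ([479.0, 95.0, 81.0], 0.59)]
scene gluegun [([644.0, 49.0, 1.0], 0.61)]
top winder [([523.0, -71.0, 1.0], 0.96)]
top guard_hinge [([488.0, 94.0, 79.0], 0.92)]
top guard_pad [([494.0, 52.0, 122.0], 0.57)]
top power_dot [([569.0, -194.0, 106.0], 0.67)]
top power_pivot [([548.0, -202.0, 96.0], 0.69)]
top start_top [([493.0, 53.0, 120.0], 0.56), ([536.0, -138.0, 94.0], 0.54)]
top stop_top [([717.0, -180.0, 2.0], 0.74), ([523.0, -75.0, 95.0], 0.45)]
top spool []
top jar [([359.0, 29.0, 3.0], 0.97)]
top shears [([718.0, -179.0, 1.0], 0.72), ([522.0, -70.0, -0.0], 0.69)]
top gluegun [([643.0, 45.0, 0.0], 0.76)]
1.2 [282.36497206 557.56809984 214.65026122] [ 3.14153846e+00 -2.62790183e-05  2.67273631e+00] 1.0019956910749284 [-0.15967524  0.08491876  0.30126661]
```

View pics/scene0.png

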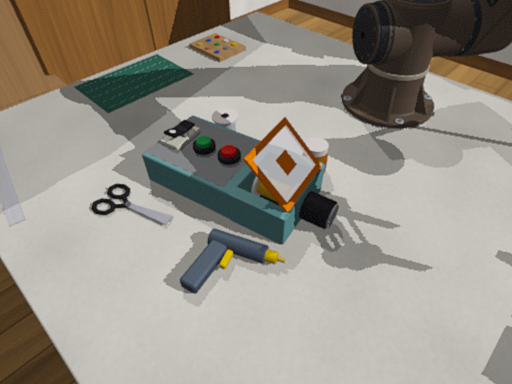

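View pics/top0.png

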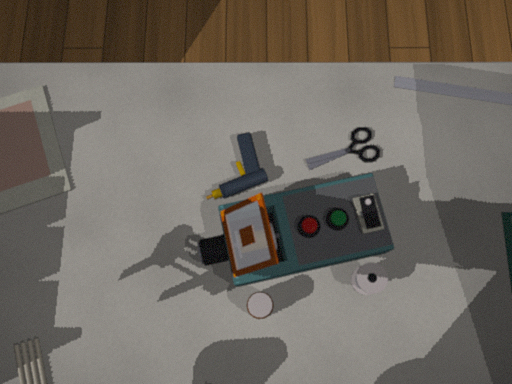

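Run:
```python
from cell import env
import cv2,numpy as np
P={"dot":[569,-194,105],"piv":[547,-201,94],"start":[533,-140,97],"stop":[524,-75,97],"pad":[496,53,123],"hinge":[486,94,79],"spool":[423,-207,65],"jar":[361,30,75]}
ims=[]
for c in("scene","top"):
    im=cv2.imread(f"pics/{c}0.png"); m=env.camera_model(c);V=np.array(m["view"])
    for k,p in P.items():
        q=V@np.r_[p,1]; u=m["fx"]*q[0]/q[2]+m["cx"];v=m["fy"]*q[1]/q[2]+m["cy"]
        print(c,k,round(u),round(v)); cv2.drawMarker(im,(int(u),int(v)),(255,0,255),0,7)
    ims.append(im)
cv2.imwrite("pics/ann0.png",cv2.resize(np.hstack(ims)[60:,:],(800,int(800*324/1024))))
cv2.imwrite("pics/annt.png",ims[1]);cv2.imwrite("pics/anns.png",ims[0])
```

```text
scene dot 173 132
scene piv 180 130
scene start 203 138
scene stop 228 150
scene pad 286 163
scene hinge 305 188
scene spool 222 116
scene jar 319 144
top dot 366 202
top piv 369 213
top start 340 220
top stop 308 224
top pad 245 236
top hinge 226 244
top spool 372 275
top jar 257 306
```

View pics/annt.png

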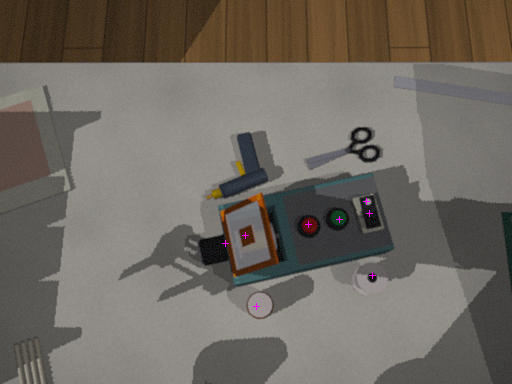

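View pics/anns.png

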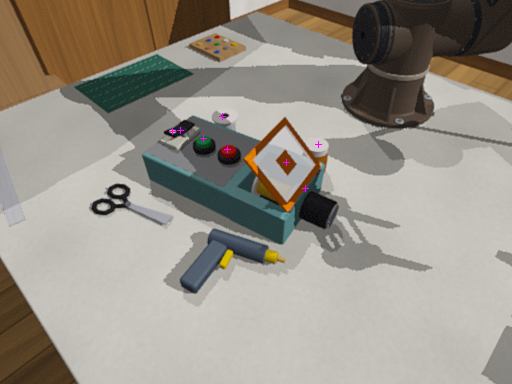

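The pictures show the modules in the order rocker, green, red from −y. In the top view the dot is at (368,201), green at (338,218) and red at (309,226). The guard is raised and its pad is at (247,236). Next I'll fit the winder pose and check it with colour centroids.

```bash
cat > h.py <<'E'
from cell import env
import cv2,numpy as np
from scipy.optimize import least_squares
def proj(c,p):
    m=env.camera_model(c);q=np.array(m["view"])@np.r_[p,1]
    return np.array([m["fx"]*q[0]/q[2]+m["cx"],m["fy"]*q[1]/q[2]+m["cy"]])
def back(c,uv,z):
    m=env.camera_model(c);V=np.array(m["view"]);R=V[:3,:3];o=-R.T@V[:3,3]
    d=R.T@np.array([(uv[0]-m["cx"])/m["fx"],(uv[1]-m["cy"])/m["fy"],1]);return o+d*(z-o[2])/d[2]
def tri(uvs):
    return least_squares(lambda p:np.concatenate([proj(c,p)-uv for c,uv in uvs.items()]),[520,-70,90]).x
def cent(im,kind,near,r=16):
    hsv=cv2.cvtColor(im,cv2.COLOR_RGB2HSV);H,S,Vv=[hsv[...,i].astype(int) for i in range(3)]
    m={"green":(H>45)&(H<85)&(S>120),"red":((H<6)|(H>172))&(S>150),"orange":(H>5)&(H<20)&(S>150),"white":(S<60)&(Vv>150)}[kind]
    yy,xx=np.mgrid[:384,:512];m=m&(np.hypot(xx-near[0],yy-near[1])<r)
    return np.array([xx[m].mean(),yy[m].mean()]),m.sum()
E
python3 - <<'E'
from h import *
I={c:cv2.imread(f"pics/{c}0.png")[:,:,::-1].copy() for c in("scene","top")}
for n,k,P,r,z in [("start","green",((204,144),(338,218)),16,95),("stop","red",((229,152),(309,226)),16,95),("pad","orange",((286,162),(247,236)),11,122),("dot","white",((180,131),(368,201)),5,105)]:
    u={}
    for c,p in zip(("scene","top"),P): u[c],a=cent(I[c],k,p,r); print(n,c,u[c].round(1),a,back(c,u[c],z).round(1))
    print("  tri",tri(u).round(1))
big=lambda im,x,y,s=60:cv2.resize(im[y-s//2:y+s//2,x-s//2:x+s//2,::-1],(400,400),interpolation=cv2.INTER_CUBIC)
cv2.imwrite("pics/zoom0.png",np.hstack([big(I["scene"],190,140,80),big(I["top"],345,212,80)]))
cv2.imwrite("pics/zoomg.png",np.hstack([big(I["scene"],286,165,110),big(I["top"],247,236,110)]))
E
```

```text
start scene [203.3 142.2] 171 [ 540.2 -131.5   95. ]
start top [337.9 217.7] 213 [ 537.4 -136.2   95. ]
  tri [ 537.7 -136.3   91.2]
stop scene [228.4 151.3] 182 [524.4 -72.7  95. ]
stop top [309.1 225. ] 206 [522.3 -76.8  95. ]
  tri [522.4 -76.5  91.8]
pad scene [285.7 162. ] 227 [494.   49.9 122. ]
pad top [246.5 235.5] 188 [496.4  50.5 122. ]
  tri [495.8  50.8 123.8]
dot scene [nan nan] 0 [nan nan nan]
dot top [367.8 201.1] 18 [ 570.1 -197.3  105. ]h.py:16: RuntimeWarning: Mean of empty slice.
  return np.array([xx[m].mean(),yy[m].mean()]),m.sum()
  ret = ret.dtype.type(ret / rcount)
Traceback (most recent call last):
  File "h.py", line 11, in tri
    return least_squares(lambda p:np.concatenate([proj(c,p)-uv for c,uv in uvs.items()]),[520,-70,90]).x
           ~~~~~~~~~~~~~^^^^^^^^^^^^^^^^^^^^^^^^^^^^^^^^^^^^^^^^^^^^^^^^^^^^^^^^^^^^^^^^^^^^^^^^^^^^^^
ValueError: Residuals are not finite in the initial point.
```

```bash
python3 -m pendant '[0,0,0,-0.0536,1, 0,0,0,-0.0536,1, 0,0,0,-0.0536,1, 0,0,0,-0.0536,1, 0,0,0,0,1]'
python3 - <<'E'
from h import *
s=env.state();print(s["t"],s["eef_pos"].round(1),s["tcp_rot"].round(4),s["opening"])
I={c:cv2.imread(f"pics/{c}0.png")[:,:,::-1].copy() for c in("scene","top")}
big=lambda im,x,y,s=60:cv2.resize(im[y-s//2:y+s//2,x-s//2:x+s//2,::-1],(400,400),interpolation=cv2.INTER_CUBIC)
cv2.imwrite("pics/zoom0.png",np.hstack([big(I["scene"],190,140,80),big(I["top"],345,212,80)]))
E
```

```text
t: 1.82
eef_pos: [282.4, 557.6, 214.7]
tcp_rot: [3.142, 0.0, -2.938]
ft_force: [0.8, -0.2, -0.6]
opening: 0.534
1.825 [282.4 557.6 214.7] [ 3.1415e+00  1.0000e-04 -2.9380e+00] 0.5337480933823925
```

View pics/zoom0.png

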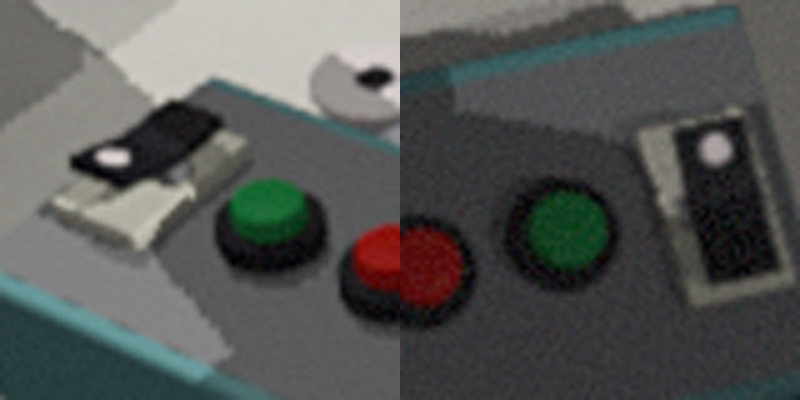

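```bash
python3 -m pendant '[-0.0265,-0.1366,0,0,1, -0.0265,-0.1366,0,0,1, -0.0265,-0.1366,0,0,1, -0.0265,-0.1366,0,0,1, -0.0265,-0.1366,0,0,1, -0.0265,-0.1366,0,0,1, -0.0265,-0.1366,0,0,1, -0.0265,-0.1366,0,0,1, -0.0265,-0.1366,0,0,1, -0.0265,-0.1366,0,0,1]'; python3 -m pendant '[0,0,0,0,1,0,0,0,0,1]'
```

```text
t: 3.08
eef_pos: [497.8, 42.3, 214.9]
tcp_rot: [-3.142, 0.001, -2.942]
ft_force: [0.9, 1.0, 0.3]
opening: 0.007
t: 3.32
eef_pos: [497.0, 44.3, 214.6]
tcp_rot: [3.141, -0.0, -2.94]
ft_force: [0.2, -0.1, -0.9]
opening: 0.005
```

```bash
python3 -m pendant '[0,0,0.0625,0,1, 0,0,0.0625,0,1, 0,0,0.05,0,1, 0,0,0.02,0,1, 0,0,0.02,0,1, 0,0,0.02,0,1]'; python3 -m pendant '[0,0,0.015,0,1, 0,0,0.015,0,1, 0,0,0.015,0,1]'
```

```text
t: 4.08
eef_pos: [497.6, 44.5, 120.8]
tcp_rot: [-3.141, 0.001, -2.937]
ft_force: [-0.6, 0.1, 1.5]
opening: 0.004
t: 4.45
eef_pos: [497.4, 44.1, 102.4]
tcp_rot: [-3.142, 0.0, -2.937]
ft_force: [0.9, -1.3, 1.7]
opening: 0.003
```

```bash
python3 -m pendant '[0,0,0.0125,0,1, 0,0,0.0125,0,1, 0,0,0.0125,0,1]'; python3 -m pendant '[0,0,0.0075,0,1, 0,0,0.0075,0,1, 0,0,0,0,1]'
python3 - <<'E'
from h import *
I={c:env.read_camera(c) for c in("scene","top")}
for c in I: cv2.imwrite(f"pics/{c}1.png",I[c][:,:,::-1])
big=lambda im,x,y,s=60:cv2.resize(im[y-s//2:y+s//2,x-s//2:x+s//2,::-1],(400,400),interpolation=cv2.INTER_CUBIC)
cv2.imwrite("pics/zoom1.png",np.hstack([big(I["scene"],260,160,180),big(I["top"],290,220,180)]))
E
```

```text
t: 4.82
eef_pos: [497.3, 44.1, 87.3]
tcp_rot: [3.142, 0.0, -2.937]
ft_force: [1.2, -0.7, 2.4]
opening: 0.008
t: 5.2
eef_pos: [497.3, 44.1, 82.2]
tcp_rot: [-3.141, 0.0, -2.937]
ft_force: [-1.8, -1.4, 11.0]
opening: 0.004
```

View pics/zoom1.png

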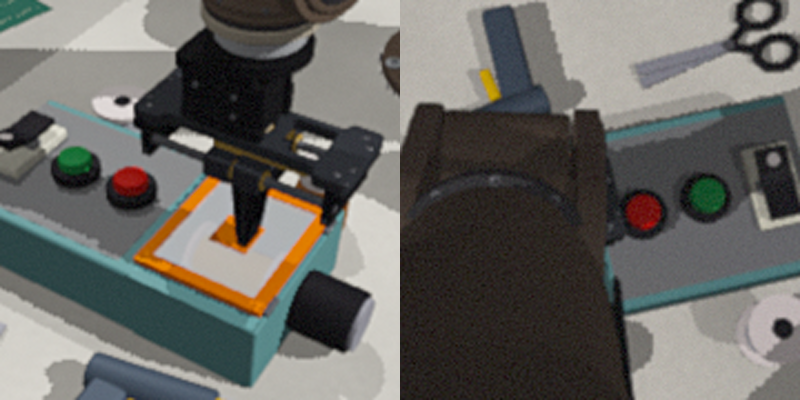

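The image shows the guard level, and the force jumped at z = 82 mm, so it is shut. Next I'll rise and move over the dot.

```bash
python3 -m pendant '[0,0,-0.05,0,1, 0,0,-0.1,0,1, -0.0107,-0.125,0,0,1, -0.0107,-0.125,0,0,1, -0.0107,-0.125,0,0,1, -0.0107,-0.125,0,0,1, -0.0107,-0.125,0,0,1, 0,0,0,0,1, 0,0,0,0,1]'
python3 - <<'E'
from h import *
I={c:env.read_camera(c) for c in("scene","top")}
for c in I: cv2.imwrite(f"pics/{c}2.png",I[c][:,:,::-1])
for c in I:
  for n in("guard_pad","power_dot"): print(c,n,[(d["xyz"].round().tolist() if hasattr(d["xyz"],"round") else d["xyz"],round(d["confidence"],2)) for d in env.landmark_of(n,c)[:2]])
big=lambda im,x,y,s=60:cv2.resize(im[y-s//2:y+s//2,x-s//2:x+s//2,::-1],(400,400),interpolation=cv2.INTER_CUBIC)
cv2.imwrite("pics/zoom2.png",np.hstack([big(I["scene"],220,140,180),big(I["top"],310,220,180)]))
E
```

```text
t: 6.42
eef_pos: [568.6, -195.8, 141.2]
tcp_rot: [3.141, -0.001, -2.937]
ft_force: [0.6, -0.2, -0.1]
opening: 0.007
scene guard_pad [([503.0, 34.6, 85.5], 0.9)]
scene power_dot [([568.9, -194.0, 101.9], 0.86)]
top guard_pad []
top power_dot [([535.7, -137.7, 91.9], 0.53)]
```

View pics/zoom2.png

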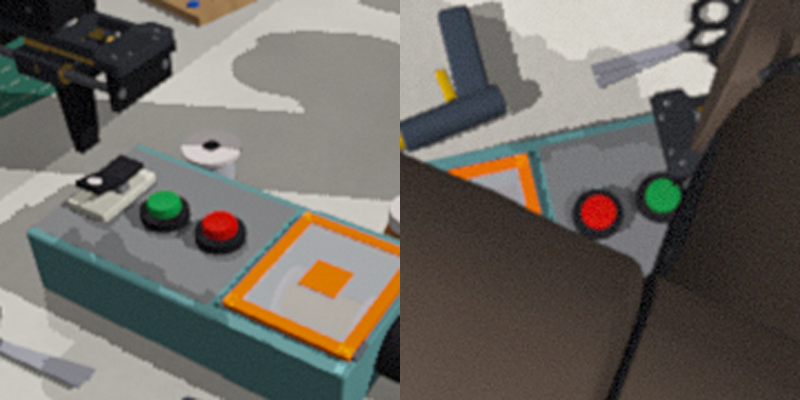

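The guard is shut: it looks flush, and the pad is at z ≈ 85 mm. The tip is above the dot, so I'll press down.

```bash
python3 -m pendant '[0,0,0.05,0,1, 0,0,0.03,0,1, 0,0,0.01,0,1, 0,0,0.01,0,1]'; python3 -m pendant '[0,0,0.006,0,1, 0,0,0.006,0,1, 0,0,0,0,1]'
```

```text
t: 7.22
eef_pos: [569.4, -196.3, 101.8]
tcp_rot: [-3.141, 0.001, -2.937]
ft_force: [0.3, 1.4, 0.7]
opening: 0.008
t: 7.6
eef_pos: [569.4, -196.4, 97.7]
tcp_rot: [-3.141, 0.001, -2.937]
ft_force: [-0.3, 0.7, 8.1]
opening: 0.003
```

```bash
python3 -m pendant '[0,0,0.004,0,1, 0,0,0,0,1]'; python3 -m pendant '[0,0,-0.05,0,1, 0,0,-0.05,0,1, 0,0,0,0,1]'
python3 - <<'E'
from h import *
I={c:env.read_camera(c) for c in("scene",)}
for c in I: cv2.imwrite(f"pics/{c}3.png",I[c][:,:,::-1])
big=lambda im,x,y,s=60:cv2.resize(im[y-s//2:y+s//2,x-s//2:x+s//2,::-1],(400,400),interpolation=cv2.INTER_CUBIC)
print([(np.round(d["xyz"]),d["confidence"]) for d in env.landmark_of("power_dot","scene")[:1]])
cv2.imwrite("pics/zoom3.png",np.hstack([big(I["scene"],190,140,80),big(cv2.imread("pics/scene2.png")[:,:,::-1],190,140,80)]))
E
```

```text
t: 7.85
eef_pos: [569.5, -196.4, 97.4]
tcp_rot: [-3.14, 0.002, -2.937]
ft_force: [-4.9, 3.4, 21.7]
opening: 0.003
t: 8.22
eef_pos: [569.5, -196.5, 136.3]
tcp_rot: [-3.14, 0.002, -2.937]
ft_force: [-0.2, 0.2, -0.3]
opening: 0.005
[(array([ 573., -196.,   97.]), 0.55)]
```

View pics/zoom3.png

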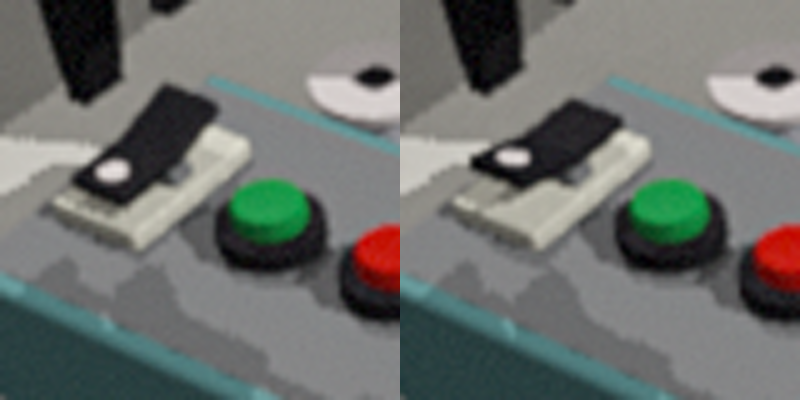

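The rocker is on: the dot half is down, with the dot at about 97 mm. Now the green button.

```bash
python3 -m pendant '[0.0265,0.0815,0,0,1, 0.0265,0.0815,0,0,1, 0,0,0,0,1, 0,0,0.05,0,1, 0,0,0.03,0,1, 0,0,0,0,1]'
python3 - <<'E'
from h import *
I={c:env.read_camera(c) for c in("scene",)}
for c in I: cv2.imwrite(f"pics/{c}4.png",I[c][:,:,::-1])
big=lambda im,x,y,s=60:cv2.resize(im[y-s//2:y+s//2,x-s//2:x+s//2,::-1],(500,500),interpolation=cv2.INTER_CUBIC)
cv2.imwrite("pics/zoom4.png",big(I["scene"],200,135,80))
E
```

```text
t: 9.07
eef_pos: [534.8, -137.0, 102.1]
tcp_rot: [3.14, -0.002, -2.937]
ft_force: [0.5, -1.0, 0.5]
opening: 0.006
```

View pics/zoom4.png

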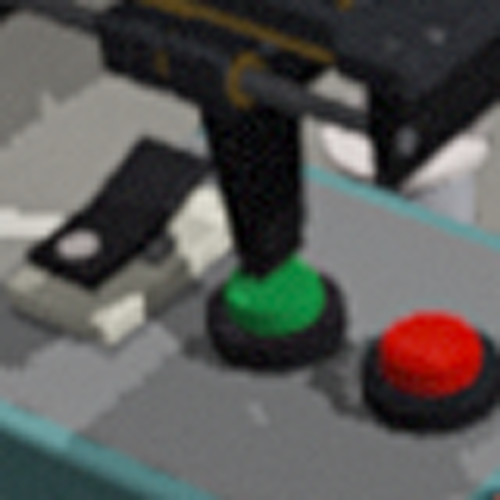

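```bash
python3 -m pendant '[0,0,0.01,0,1, 0,0,0.01,0,1, 0,0,0.0075,0,1, 0,0,0,0,1]'
```

```text
t: 9.62
eef_pos: [535.3, -136.9, 92.4]
tcp_rot: [-3.141, 0.001, -2.937]
ft_force: [0.4, -1.7, 3.9]
opening: 0.005
```

```bash
python3 -m pendant '[0,0,0.005,0,1, 0,0,0.002,0,1, 0,0,0,0,1, 0,0,0,0,1]'
```

```text
t: 10.12
eef_pos: [535.4, -136.9, 91.0]
tcp_rot: [-3.141, 0.002, -2.937]
ft_force: [-3.9, -0.0, 21.1]
opening: 0.006
```

Force rose to 21 N at z = 91 mm, which is the full 6 mm of travel, so the button has bottomed out. Next I'll release and retract.

```bash
python3 -m pendant '[0,0,-0.05,0,1, 0,0,-0.1,0,1, 0,0,-0.1,0,1, 0,0,-0.1,0,1, 0,0,0,0,1, 0,0,0,0,1]'
python3 - <<'E'
from h import *
I={c:env.read_camera(c) for c in("scene","top")}
for c in I: cv2.imwrite(f"pics/{c}5.png",I[c][:,:,::-1])
for n in ("power_dot","start_top","stop_top","guard_pad","spool","jar","shears","gluegun"): print(n,[(np.round(d["xyz"]).tolist(),round(d["confidence"],2)) for d in env.landmark_of(n,"scene")[:2]])
big=lambda im,x,y,s=60:cv2.resize(im[y-s//2:y+s//2,x-s//2:x+s//2,::-1],(400,400),interpolation=cv2.INTER_CUBIC)
cv2.imwrite("pics/zoom5.png",np.hstack([big(I["scene"],210,190,240),big(I["scene"],215,145,100)]))
E
```

```text
t: 10.88
eef_pos: [534.5, -136.5, 228.5]
tcp_rot: [3.141, -0.001, -2.937]
ft_force: [-0.5, -0.4, -1.3]
opening: 0.006
power_dot [([572.0, -196.0, 97.0], 0.57)]
start_top [([536.0, -137.0, 99.0], 0.68)]
stop_top [([524.0, -76.0, 94.0], 0.56)]
guard_pad [([505.0, 35.0, 86.0], 0.9), ([523.0, -78.0, 99.0], 0.29)]
spool [([423.0, -204.0, 2.0], 0.98), ([362.0, 31.0, -1.0], 0.44)]
jar [([363.0, 29.0, -0.0], 0.73)]
shears [([719.0, -180.0, -4.0], 0.97), ([362.0, 29.0, 1.0], 0.53)]
gluegun [([641.0, 51.0, 2.0], 0.76)]
```

View pics/zoom5.png

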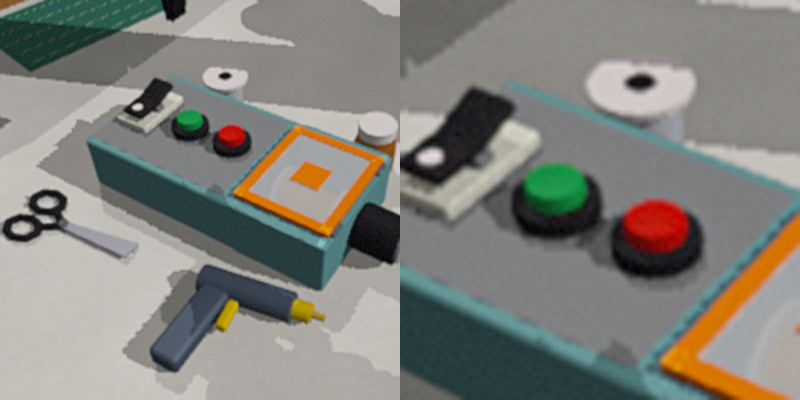

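The picture shows the guard flush, the rocker's dot end down, both buttons out and the bystanders where they were. The arm is clear of everything.

```bash
python3 -c "
from cell import env
print(env.job_done())"
```

```text
the job is handed in; nothing more can be done
None
```

I carried out all three steps in order and handed the job in. The system reports no verdict, so the outcome below rests on my own checks.

- **Guard:** I pushed it down with the closed fingertips until it stopped at 82 mm with 11 N. In the last picture it lies flush.
- **Power rocker:** I pressed the dot end until it stopped at 97.4 mm with about 22 N. The dot is now at about 97 mm, the fully-on height.
- **Green button:** I pressed it to its stop, reaching 91 mm with 21 N, then released it. It has sprung back, and its top was measured at 99 mm against the expected 97 mm.

**Last checks:** The red button was not touched and looks out. The spool, jar, shears and glue gun are where they started, within the 4–6 mm error of the measurements. The arm finished clear of everything at 228 mm, after about 11 s of the 48 s allowed.

**Disagreements:** None of these changed a decision.
- The detection network gave some wrong low-confidence reports, for example a shears position reported as the stop button. I checked its points against the pictures before using them.
- The guard pad read about 4 mm high at the end, which is within that network's error.
- My colour check could not find the white dot in the scene picture, so I read its position by eye.

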